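Start the desk timer braced against the organiser

TASK

Start the desk timer: slide it along the desk, without lifting it, until its back sits square and flush against the front of the wooden organiser, then, with the organiser bracing it, push the plunger on its other end all the way in. Leave the timer standing flush against the organiser with the plunger in, and do not disturb the mug, the mouse or the tape dispenser.

Things in the scene. Friction and masses are not known exactly. Their poses are not given: they have to be found in the camera images.
- timer: Loose white desk timer, a box 95 (x) x 68 (y) x 50 (z) mm, about 0.3 kg, standing on four rubber feet, with a dark display on its top. Origin: centre of its underside, at desk height. +x points to its flat back end (x = +47.5 mm); the front end (x = -47.5 mm) carries the round steel plunger; +z up. It slides on the desk under about 1 to 3 N of push. It starts 50 to 120 mm short of the organiser, its back turned towards it but out of square by up to about 0.6 rad.
- timer_back (a point): Centre of the timer's flat back face, 25 mm above the desk; axes as the timer's.
- plunger_tip (a point): Centre of the outer end face of the plunger: a steel cylinder 24 mm across, its axis along the timer's x, 25 mm above the desk and centred on the front face. It projects 18 mm from the front face when out and 6 mm when fully in. Axes as the timer's: pressing moves it along +x.
- plunger (a joint): Plunger travel in m: 0 fully out, 0.012 fully in; it starts between 0 and 0.002. It is stiff: it moves only under about 7 N of push along the timer's +x, and stays where it is left (no spring return).
- organiser: Heavy wooden desk organiser holding pens, fixed to the desk: a block 90 (x) x 200 (y) x 60 (z) mm, with pens on top to about 72 mm. Origin: centre of its underside. Its flat front face (x = -45 mm) faces the robot side, turned by up to about 0.35 rad.
- stop_face (a point): Centre of the organiser's front face, 25 mm above the desk; axes as the organiser's: +x points into the organiser, y runs along the 200 mm face.
- mug: Loose white ceramic mug, 76 mm across and 85 mm high, handle at its +y; origin: centre of its underside. Bystander.
- mouse: Loose white computer mouse, 100 (x) x 58 (y) x 32 mm high; origin: centre of its underside. Bystander.
- tape: Loose grey desk tape dispenser, 100 (x) x 48 (y) x 75 mm high; origin: centre of its underside. Bystander.
There are look-alikes about, which are no part of the job. Of the things like the organiser, leave any that is white; of the rest the larger one is meant.

How it is judged:
By the outcome, as a careful person would: the job done as asked, in the order asked, and still so for the second after the job is handed in, with the robot touching nothing.
It also fails if it takes over 38 s, if anything falls off the work surface, if the arm or the gripper's body presses on something with over 40 N, if the wrist force passes 120 N, or if a joint passes its speed limit or range.

ROBOT

A 6-joint arm with a two-finger parallel gripper is mounted at the origin on the work surface. World frame = base frame: x ahead of the robot, y to its left, z up, the work surface at z = 0. Lengths are in m, angles in rad, forces in N, time in s.
With the tool pointing down it reaches from about 0.35 to 0.725 m from the base axis. Payload 4.3 kg.
Tool frame: the origin (TCP) lies midway between the tips of the shut fingers; the grasp point (between the pads) lies 19 mm behind it (manip.tcp_to_grasp is the distance from the TCP to the grasp point, in m); x points along the fingers, y is the direction in which the jaws open and shut, and the axes are right-handed (so a half turn about x gives the same grasp; the last joint's range is limited). The gripper opens to 85 mm and grips with 20 to 120 N. Pads are 22 mm wide; open, the fingers measure 114 mm over their backs; the gripper's body (76 mm by 85 mm) begins 54 mm behind the grasp point. The pads swing forward as they close: fully open they stand 13 mm farther back than shut.
Start: joints at [-1.393, 0.377, 0.081, 1.274, 0, 1.46], TCP at [0.163, -0.551, 0.231] pointing down, gripper open.
Joint ranges: [-2.72, 2.72], [-0.84, 1.66], [-1.02, 1.22], [-1.77, 2.12], [-1.37, 1.28], [-3.14, 3.14]. Speed limits (rad/s): [2.57, 2.57, 3.14, 3.14, 3.14, 3.14].

INTERFACE

Orientations are given as a rotation vector (axis times angle).
In Python, from rig import status, optics, ticket, manip gives the robot as it stands. The module is installed in compiled form; this text tells all that it offers.
- The arm moves only by the tool carry_out, never from a script. Its argument "motion" is one flat list of numbers, 6 for each row, row after row: the shift along the world's x, y, z as a fraction of full scale, then the turn, a rotation vector about the world's x, y, z as a fraction of full scale. In form: [tx, ty, tz, ax, ay, az, tx, ty, tz, ax, ay, az, ...]. A call has 1 to 10 rows; each row is the pose to reach, as a shift and turn from the pose measured when the call began; what a row does not reach only later rows make up. Full scale, the value 1, is 0.8 m for a shift and pi/2 rad for a turn. A row lasts 1/12 s, in which the tool goes at most 41.7 mm and 7.16 degrees, less where a joint would pass 70% of its speed; a pose out of reach is approached as far as the arm can. A call with a number of a shift or a turn outside -1 to 1 is refused whole. A call with a gripper value outside its range is refused whole. "fingers" is the closure, from -1 (fully open) to 1 (shut), set as the call begins (left out, the last holds). The fingers move at their own pace and stop on an object; "newtons" is the grip in N (left out, the last holds). Time passes only in rows, so rows that repeat a pose let the fingers close. It gives the time, the measured TCP pose, the force and the opening at its end, in the units of the state.
- status.sense(): the state, without advancing time (a new reading comes with each control period).
- optics.camera(name): name is "scene" or "side" or "wrist"; returns a dict with "pixels" (400x640x3 uint8, blue, green, red), "fx", "fy", "cx", "cy" (pixels), "rvec" (rotation vector, rad) and "tvec" (3), from world to camera coordinates, as OpenCV has them. Camera axes: x right, y down, z forward; pixel columns grow to the right and rows downward; lengths in m; the calibration is good to about 2 mm. A picture is of the moment at which its call begins. There is no depth.
- ticket.close_job(): hands the job in, once; it reports no verdict.
The state is a dict: "time": time; "joint_positions": joint angles; "dq": joint speeds; "joint_torque": joint torques, N m; "eef_pos": TCP position; "orientation": TCP orientation; "contact_force": force on the tool from outside, world axes, zero at the start; "ft_torque": the same for the moment, N m; "grip_width": opening from 0.0 (shut) to 1.0 (fully open).
Only numpy, scipy, OpenCV 4.12 (cv2) and the standard library are available. Lean on these libraries where they do the work, as an engineer would, in place of code of your own. Each camera call takes 0.05 s, during which the arm holds its last target. There are 200 camera calls.

## Working session

There is one attempt and no reset: what is moved stays moved. The work goes in short steps, Python scripts to look and compute and a tool call to move; the robot and the scene stay as the last step left them, time stands still between calls to the robot, and variables do not carry over. Pictures are saved under pics/ and viewed, about 8 in all and at most 12, crops included, and the job is handed in when it is done.

Besides the shell and the picture viewer there is one more tool, called after ">>>" as a command line: name --argument value ..., lists and objects as JSON in quotes. carry_out: Moves the arm, as the interface text tells. Shift numbers are shares of 0.8 m and turn numbers shares of pi/2 rad, none past 1 either way. Its arguments: {"type":"object","properties":{"motion":{"type":"array","items":{"type":"number"}},"fingers":{"type":"number"},"newtons":{"type":"number"}},"required":["motion"]}

```bash
mkdir -p pics; cat > h.py <<'E'
import numpy as np, cv2
from rig import status, optics, ticket, manip
def cam(n, save=None):
    c=optics.camera(n)
    if save: cv2.imwrite('pics/'+save,c['pixels'])
    return c
def ray(c,px,z):
    R,_=cv2.Rodrigues(np.array(c['rvec'],float)); t=np.array(c['tvec'],float).ravel()
    px=np.atleast_2d(np.array(px,float))
    d=np.c_[(px[:,0]-c['cx'])/c['fx'],(px[:,1]-c['cy'])/c['fy'],np.ones(len(px))]@R
    o=-R.T@t
    return o+d*((z-o[2])/d[:,2])[:,None]
def proj(c,P):
    R,_=cv2.Rodrigues(np.array(c['rvec'],float))
    q=np.atleast_2d(P)@R.T+np.array(c['tvec']).ravel()
    return np.c_[q[:,0]/q[:,2]*c['fx']+c['cx'],q[:,1]/q[:,2]*c['fy']+c['cy']]
E
python3 - <<'E'
from h import *
import pickle
for n in ['scene','side']:
    c=cam(n,n+'0.png'); pickle.dump(c,open(n+'0.pkl','wb'))
    R,_=cv2.Rodrigues(np.array(c['rvec'],float)); print(n,(-R.T@np.array(c['tvec']).ravel()).round(3),c['fx'])
s=status.sense(); print(s)
E
```

```text
scene [0.878 0.381 0.727] 405.16691320941055
side [0.191 0.62  0.81 ] 482.97807593984913
{'time': 0.1, 'joint_positions': array([-1.39330251e+00,  3.77955954e-01,  7.97758992e-02,  1.27442189e+00,
        1.82962247e-05,  1.46050679e+00]), 'dq': array([ 0.00118833, -0.00270981,  0.00232245, -0.00137423, -0.00124583,
       -0.00017108]), 'joint_torque': array([ 1.38465111e-03, -4.64693105e+01,  2.70582926e+01,  1.19859897e-02,
       -8.93109996e-05,  4.64988645e-06]), 'eef_pos': array([ 0.16311315, -0.55076466,  0.23048012]), 'orientation': array([ 2.06770145,  0.30148783, -2.06778999]), 'contact_force': array([-0.29681225,  0.75291119,  0.2860041 ]), 'ft_torque': array([-0.001223  , -0.03156053,  0.01318488]), 'grip_width': 1.0024781071132625}
```

View pics/scene0.png

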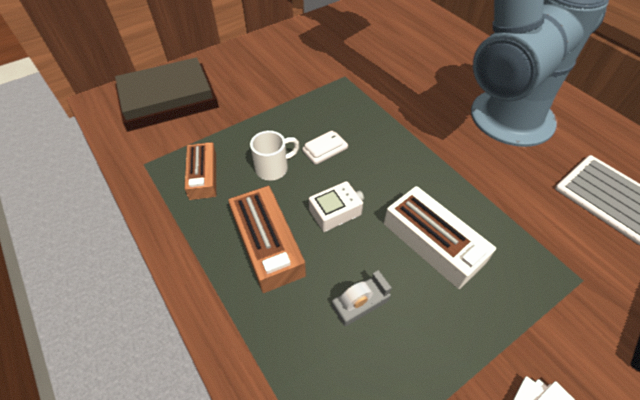

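View pics/side0.png

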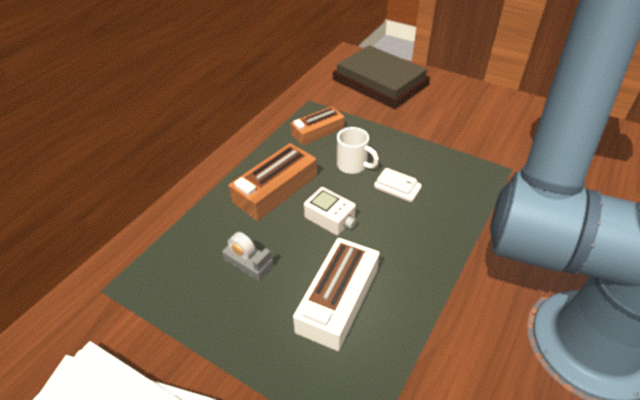

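The scene picture shows these organiser candidates:
- The large wooden one at (265,235).
- A small wooden look-alike at (200,170).
- A white look-alike at (438,235).

The timer is the white box with a display at (336,205) and its plunger at (360,196). The mouse at (325,147) is the other white item near it. I choose the large wooden organiser and the display box, and I'll check both in one crop.

```bash
python3 - <<'E'
from h import *
import pickle
ims=[]
for n,(x0,y0) in dict(scene=(220,160),side=(222,130)).items():
    c=pickle.load(open(n+'0.pkl','rb')); im=c['pixels']
    ims.append(cv2.resize(im[y0:y0+135,x0:x0+150],(675,608)[::1],interpolation=cv2.INTER_CUBIC)[:600,:])
cv2.imwrite('pics/c1.png',cv2.resize(np.vstack([i[:585] for i in ims]),(346,600)) if 0 else cv2.resize(np.hstack(ims),None,fx=.59,fy=.59))
for n,pt in dict(scene=(336,215),side=(328,218)).items():
    c=pickle.load(open(n+'0.pkl','rb')); im=c['pixels'].astype(int)
    m=((im.min(2)>90)&(im.max(2)-im.min(2)<60)).astype(np.uint8)
    cs,_=cv2.findContours(m,cv2.RETR_EXTERNAL,cv2.CHAIN_APPROX_NONE)
    for k in cs:
        if cv2.contourArea(k)>100 and cv2.pointPolygonTest(k,pt,True)>-8:
            print(n,cv2.contourArea(k),cv2.approxPolyDP(cv2.convexHull(k),1.5,True)[:,0].tolist())
    hsv=cv2.cvtColor(c['pixels'],cv2.COLOR_BGR2HSV)
    b,g,r=[im[...,i] for i in range(3)]
    m=((r>90)&(r>b*1.8)).astype(np.uint8)
    cs,_=cv2.findContours(m,cv2.RETR_EXTERNAL,cv2.CHAIN_APPROX_NONE)
    for k in cs:
        if 300<cv2.contourArea(k)<9000: print(' wood',cv2.contourArea(k),cv2.approxPolyDP(cv2.convexHull(k),2,True)[:,0].tolist())
E
```

```text
scene 1820.0 [[348, 181], [363, 193], [362, 212], [359, 216], [324, 232], [310, 210], [308, 197], [343, 181]]
 wood 1236.0 [[396, 208], [412, 196], [469, 241], [453, 256]]
 wood 4571.0 [[269, 186], [304, 260], [305, 275], [263, 292], [228, 200]]
 wood 999.5 [[639, 0], [639, 39], [603, 21], [610, 0]]
 wood 8401.0 [[489, 35], [472, 64], [418, 94], [345, 44], [328, 5], [340, 0], [431, 0]]
side 7565.5 [[320, 186], [324, 186], [355, 202], [380, 252], [377, 270], [339, 351], [297, 335], [293, 331], [292, 314], [303, 202]]
 wood 539.0 [[363, 251], [334, 308], [310, 299], [340, 244]]
 wood 3712.0 [[314, 156], [316, 175], [258, 220], [232, 202], [228, 184], [288, 143]]
 wood 3737.5 [[637, 202], [587, 188], [585, 178], [639, 39]]
```

View pics/c1.png

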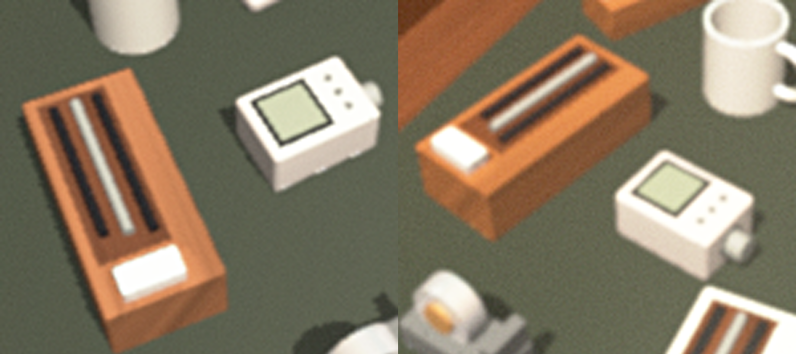

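The crop confirms both choices. The large wooden organiser is at scene (265,235), and the display box has its plunger pointing away from it. Next I'll cast rays to the top corners.

```bash
cat >> h.py <<'E'
def fit(P,lx,ly):
    r=cv2.minAreaRect(P[:,:2].astype(np.float32)*1000); c=np.array(r[0])/1000
    q=P[:,:2]-c
    # corners order: any; Procrustes against model, x axis chosen by caller's order (backL, backR...,)
    return c,r
E
python3 - <<'E'
from h import *
import pickle
C={n:pickle.load(open(n+'0.pkl','rb')) for n in ['scene','side']}
K=2.656
tr={'scene':([(237,105),(338,57),(379,110),(275,155)],0,(220,160)),'side':([(219,190),(266,150),(354,198),(314,243)],0,(222,130))}
og={'scene':[(23,102),(131,70),(225,272),(105,318)],'side':[(19,150),(182,36),(252,75),(92,193)]}
for n in C:
    off=np.array(tr[n][2])
    for nm,p,z in (('timer',tr[n][0],.05),('org',og[n],.06)):
        P=ray(C[n],np.array(p)/K+off,z)[:,:2]
        e=np.roll(P,-1,0)-P
        print(n,nm,'ctr',P.mean(0).round(4)); print(P.round(4).tolist()); print(' len',np.linalg.norm(e,axis=1).round(4),'ang',np.arctan2(e[:,1],e[:,0]).round(3))
# bystanders approx
for nm,px,z in (('mug',(268,175),0),('mugtop',(268,142),.085),('mouse',(325,148),.015),('tape',(360,300),.02)):
    print(nm,ray(C['scene'],[px],z)[0,:2].round(3))
E
```

```text
scene timer ctr [ 0.5661 -0.0128]
[[0.6113, -0.0449], [0.517, -0.0389], [0.5226, 0.0219], [0.6137, 0.0106]]
 len [0.0945 0.0611 0.0918 0.0556] ang [ 3.078  1.479 -0.123 -1.614]
scene org ctr [ 0.726  -0.0283]
[[0.7499, -0.1347], [0.6652, -0.1148], [0.7018, 0.0765], [0.7873, 0.0597]]
 len [0.087  0.1948 0.0871 0.198 ] ang [ 2.911  1.381 -0.195 -1.761]
side timer ctr [ 0.5637 -0.0159]
[[0.6153, 0.0087], [0.6065, -0.052], [0.5148, -0.0401], [0.5184, 0.0198]]
 len [0.0613 0.0925 0.06   0.0975] ang [-1.715  3.013  1.51  -0.114]
side org ctr [ 0.7219 -0.0294]
[[0.7813, 0.0633], [0.747, -0.1339], [0.6619, -0.1196], [0.6974, 0.0726]]
 len [0.2001 0.0863 0.1955 0.0845] ang [-1.743  2.975  1.388 -0.111]
mug [ 0.631 -0.191]
mugtop [ 0.612 -0.206]
mouse [ 0.48  -0.175]
tape [0.65 0.18]
```

```bash
cat >> h.py <<'E'
from scipy.spatial.transform import Rotation as Ro
def goal(x,y,z,yaw):
    """jaw (tool y) along timer y for timer yaw; prints shares to move"""
    s=status.sense(); R=Ro.from_rotvec(s['orientation']).as_matrix(); p=np.array(s['eef_pos'])
    print('t',s['time'],'pos',p.round(4),'tool x',R[:,0].round(3),'jaw ang',np.arctan2(R[1,1],R[0,1]).round(4),'q',np.round(s['joint_positions'],2),'F',np.round(s['contact_force'],1),'w',round(s['grip_width'],3))
    print('shift',((np.array([x,y,z])-p)/.8).round(4))
    for sg in (1,-1):
        ya=sg*np.array([-np.sin(yaw),np.cos(yaw),0]); xa=np.array([0,0,-1.])
        G=np.c_[xa,ya,np.cross(xa,ya)]
        print('turn',sg,(Ro.from_matrix(G@R.T).as_rotvec()/(np.pi/2)).round(4))
E
python3 -c "
from h import *
goal(.562,-.014,.15,-.10)"
```

```text
t 0.1 pos [ 0.1631 -0.5508  0.2305] tool x [-0.     0.002 -1.   ] jaw ang -1.283 q [-1.39  0.38  0.08  1.27  0.    1.46] F [-0.3  0.8  0.3] w 1.002
shift [ 0.4986  0.671  -0.1006]
turn 1 [-0.0000e+00 -1.6000e-03  1.7531e+00]
turn -1 [-0.0012  0.     -0.2469]
```

>>> carry_out --motion '[0.022, 0.03, 0, 0, 0, 0.078, 0.044, 0.06, 0, 0, 0, 0.156, 0.066, 0.09, 0, 0, 0, 0.234, 0.088, 0.12, 0, 0, 0, 0.312, 0.11, 0.15, 0, 0, 0, 0.39, 0.132, 0.18, 0, 0, 0, 0.468, 0.154, 0.21, 0, 0, 0, 0.546, 0.176, 0.24, 0, 0, 0, 0.624, 0.198, 0.27, 0, 0, 0, 0.702, 0.22, 0.3, 0, 0, 0, 0.78]' --fingers -1 --newtons 20

```text
time: 0.93
eef_pos: [0.3395, -0.3092, 0.2301]
orientation: [1.247, 1.187, -1.249]
contact_force: [0.3, -0.3, 0.7]
grip_width: 1.003
```

>>> carry_out --motion '[0.022, 0.03, 0, 0, 0, 0.078, 0.044, 0.06, 0, 0, 0, 0.156, 0.066, 0.09, 0, 0, 0, 0.234, 0.088, 0.12, 0, 0, 0, 0.312, 0.11, 0.15, 0, 0, 0, 0.39, 0.132, 0.18, 0, 0, 0, 0.468, 0.154, 0.21, 0, 0, 0, 0.546, 0.176, 0.24, 0, 0, 0, 0.624, 0.198, 0.27, 0, 0, 0, 0.702, 0.22, 0.3, 0, 0, 0, 0.78]'

```text
time: 1.77
eef_pos: [0.5158, -0.0677, 0.2297]
orientation: [0.305, 1.551, -0.309]
contact_force: [0.6, -0.3, -0.7]
grip_width: 1.001
```

```bash
python3 -c "
from h import *
goal(.562,-.014,.15,-.10)"
```

```text
t 1.7667 pos [ 0.5158 -0.0677  0.2297] tool x [-0.003 -0.002 -1.   ] jaw ang 1.1795 q [-0.25  0.27 -0.08  1.23 -0.    0.14] F [ 0.6 -0.3 -0.7] w 1.001
shift [ 0.0577  0.0671 -0.0996]
turn 1 [ 0.0013 -0.0015  0.1854]
turn -1 [-2.1000e-03 -1.8000e-03 -1.8146e+00]
```

>>> carry_out --motion '[0.019, 0.022, -0.033, 0, 0, 0.062, 0.038, 0.045, -0.066, 0, -0.001, 0.124, 0.058, 0.067, -0.1, 0.001, -0.0015, 0.185, 0.058, 0.067, -0.1, 0.001, -0.0015, 0.185]'

```text
time: 2.1
eef_pos: [0.5605, -0.0107, 0.1436]
orientation: [0.076, 1.577, -0.073]
contact_force: [0.7, -0.3, -0.6]
grip_width: 1.001
```

```bash
python3 - <<'E'
from h import *
import pickle
goal(.562,-.014,.03,-.10)
c=cam('wrist','w1.png'); pickle.dump(c,open('w1.pkl','wb'))
E
```

```text
t 2.1 pos [ 0.5605 -0.0107  0.1436] tool x [-0.008  0.002 -1.   ] jaw ang 1.4766 q [-0.13  0.39 -0.12  1.06  0.   -0.04] F [ 0.7 -0.3 -0.6] w 1.001
shift [ 0.0018 -0.0041 -0.142 ]
turn 1 [-0.0015 -0.005  -0.0037]
turn -1 [ 0.0078 -0.0023  1.9963]
```

View pics/w1.png

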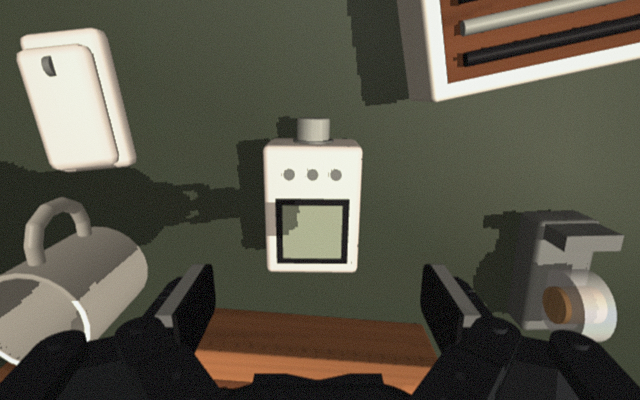

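The wrist picture shows the timer's top corners at about (264,140), (361,140), (357,271) and (267,271), with the plunger at (313,128). The organiser's bottom front edge runs from (220,310) to (420,323).

```bash
python3 - <<'E'
from h import *
import pickle
c=pickle.load(open('w1.pkl','rb')); im=c['pixels'].astype(int)
# white timer top, side edges subpixel: per-row extents of bright mask
g=im.min(2)
L=[];Rr=[];T=[];B=[]
for y in range(155,262,3):
    r=np.where(g[y,255:375]>150)[0]; L.append((255+r[0],y)); Rr.append((255+r[-1],y))
for x in range(275,350,3):
    col=np.where(g[255:280,x]>150)[0]; B.append((x,255+col[-1]))
    col=np.where(g[138:160,x]>150)[0]; T.append((x,138+col[0]))
F=[]
rb=im[...,2]-im[...,0]
for x in range(225,410,4):
    col=np.where(rb[285:345,x]>25)[0]
    if len(col): F.append((x,285+col[0]))
def line(px,z,nm):
    P=ray(c,px,z)[:,:2]; vx,vy,x,y=cv2.fitLine(P.astype(np.float32),cv2.DIST_HUBER,0,1e-4,1e-4).ravel()
    d=np.array([vx,vy]); 
    n=np.array([-vy,vx]); print(nm,px[0],px[-1],'mid',P.mean(0).round(4),'ang',np.arctan(vy/vx).round(4),'res',np.abs((P-[x,y])@n).max().round(4)); 
line(L,.05,'left');line(Rr,.05,'right');line(T,.05,'frontedge');line(B,.05,'backedge');line(F,0,'orgbottom')
E
```

```text
left (np.int64(264), 155) (np.int64(268), 260) mid [ 0.5606 -0.0333] ang 0.0019 res 0.0534
right (np.int64(361), 155) (np.int64(356), 260) mid [0.5656 0.0187] ang -0.1066 res 0.0006
frontedge (275, np.int64(146)) (347, np.int64(147)) mid [ 0.5181 -0.0101] ang 1.4577 res 0.0057
backedge (275, np.int64(270)) (347, np.int64(271)) mid [ 0.6105 -0.0193] ang 1.4561 res 0.0004
orgbottom (225, np.int64(309)) (409, np.int64(323)) mid [ 0.6839 -0.0217] ang 1.3847 res 0.0007
```

>>> carry_out --motion '[0.002, -0.0047, -0.03, -0.0015, -0.005, -0.01, 0.002, -0.0047, -0.07, -0.0015, -0.005, -0.01, 0.002, -0.0047, -0.11, -0.0015, -0.005, -0.01, 0.002, -0.0047, -0.145, -0.0015, -0.005, -0.01, 0.002, -0.0047, -0.16, -0.0015, -0.005, -0.01, 0.002, -0.0047, -0.166, -0.0015, -0.005, -0.01, 0.002, -0.0047, -0.166, -0.0015, -0.005, -0.01, 0.002, -0.0047, -0.166, -0.0015, -0.005, -0.01]'

```text
time: 2.82
eef_pos: [0.5626, -0.0167, 0.0145]
orientation: [0.089, 1.566, -0.092]
contact_force: [0.1, 0.4, -0.6]
grip_width: 1.006
```

```bash
python3 -c "
from h import *
goal(.562,-.0145,.01,-.11); cam('side','s2.png')"
```

```text
t 2.8167 pos [ 0.5626 -0.0167  0.0145] tool x [ 0.003 -0.002 -1.   ] jaw ang 1.4557 q [-0.14  0.51 -0.31  0.75 -0.   -0.03] F [ 0.1  0.4 -0.6] w 1.006
shift [-0.0008  0.0027 -0.0056]
turn 1 [0.0013 0.0016 0.0032]
turn -1 [ 0.0025 -0.0021 -1.9968]
```

>>> carry_out --motion '[-0.001, 0.003, -0.008, 0.001, 0.0016, 0.003, -0.001, 0.003, -0.008, 0.001, 0.0016, 0.003, -0.001, 0.003, -0.008, 0.001, 0.0016, 0.003]'

```text
time: 3.12
eef_pos: [0.5628, -0.0142, 0.0091]
orientation: [0.086, 1.567, -0.087]
contact_force: [0.2, 0.1, -0.8]
grip_width: 0.999
```

>>> carry_out --motion '[0, 0, 0, 0, 0, 0, 0, 0, 0, 0, 0, 0, 0, 0, 0, 0, 0, 0, 0, 0, 0, 0, 0, 0, 0, 0, 0, 0, 0, 0]' --fingers 0.5 --newtons 20

```text
time: 3.53
eef_pos: [0.5632, -0.0144, 0.0096]
orientation: [0.086, 1.566, -0.087]
contact_force: [-0.9, -0.9, 5.2]
grip_width: 0.789
```

```bash
python3 -c "
from h import *
goal(.562,-.0145,.01,-.186); cam('scene','s3.png')"
```

```text
t 3.5333 pos [ 0.5632 -0.0144  0.0096] tool x [ 0.003 -0.001 -1.   ] jaw ang 1.4608 q [-0.14  0.52 -0.31  0.74 -0.   -0.03] F [-0.9 -0.9  5.2] w 0.789
shift [-0.0015 -0.0001  0.0005]
turn 1 [ 0.0008  0.0018 -0.0484]
turn -1 [-2.8000e-03  1.3000e-03  1.9516e+00]
```

View pics/s3.png

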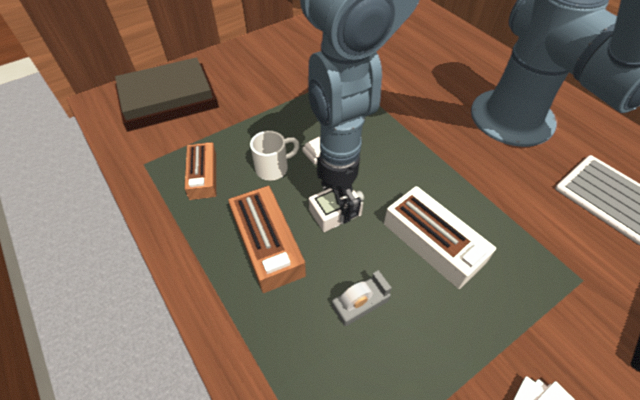

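>>> carry_out --motion '[0.007, -0.0013, -0.0015, 0, 0.001, -0.008, 0.015, -0.0028, -0.0015, 0, 0.001, -0.016, 0.023, -0.0043, -0.0015, 0, 0.001, -0.024, 0.031, -0.0058, -0.0015, 0, 0.001, -0.032, 0.039, -0.0073, -0.0015, 0, 0.001, -0.04, 0.047, -0.0088, -0.0015, 0, 0.001, -0.048, 0.055, -0.0103, -0.0015, 0, 0.001, -0.048, 0.063, -0.0118, -0.0015, 0, 0.001, -0.048, 0.07, -0.0131, -0.0015, 0, 0.001, -0.048, 0.07, -0.0131, -0.0015, 0, 0.001, -0.048]'

```text
time: 4.42
eef_pos: [0.6182, -0.0242, 0.0094]
orientation: [0.145, 1.567, -0.145]
contact_force: [-6.3, 1.1, 11.8]
grip_width: 0.791
```

```bash
python3 - <<'E'
from h import *
import pickle
goal(.63,-.028,.009,-.186)
ims=[]
for n,(x0,y0) in dict(scene=(220,160),side=(222,130)).items():
    c=cam(n); pickle.dump(c,open(n+'4.pkl','wb')); im=c['pixels']
    ims.append(cv2.resize(im[y0:y0+135,x0:x0+150],None,fx=2.66,fy=2.66,interpolation=cv2.INTER_CUBIC))
cv2.imwrite('pics/c4.png',np.hstack(ims))
E
```

```text
t 4.4167 pos [ 0.6182 -0.0242  0.0094] tool x [-0.001 -0.    -1.   ] jaw ang 1.3857 q [-0.14  0.61 -0.14  0.82 -0.    0.04] F [-6.3  1.1 11.8] w 0.791
shift [ 0.0148 -0.0047 -0.0005]
turn 1 [ 0.     -0.0005 -0.0006]
turn -1 [8.0000e-04 1.0000e-04 1.9994e+00]
```

View pics/c4.png

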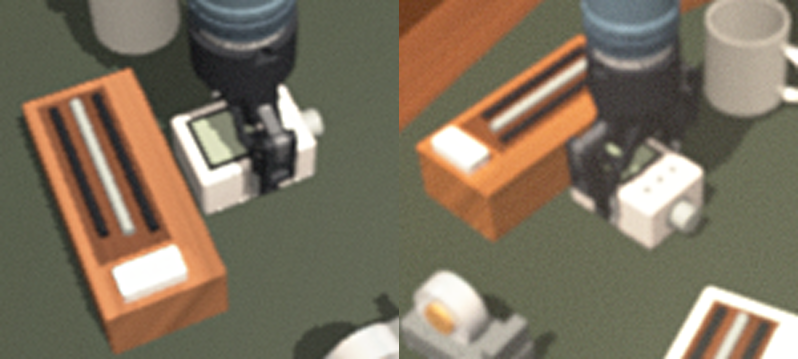

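>>> carry_out --motion '[0.004, -0.0007, 0, 0, 0, 0, 0.008, -0.0015, 0, 0, 0, 0, 0.012, -0.0022, 0, 0, 0, 0, 0.015, -0.0028, 0, 0, 0, 0, 0.015, -0.0028, 0, 0, 0, 0]'

```text
time: 4.93
eef_pos: [0.6292, -0.0261, 0.0094]
orientation: [0.146, 1.568, -0.145]
contact_force: [-4.1, 1.9, 7.0]
grip_width: 0.792
```

>>> carry_out --motion '[0.002, -0.0004, 0, 0, 0, 0, 0.003, -0.0006, 0, 0, 0, 0, 0.004, -0.0008, 0, 0, 0, 0, 0.004, -0.0008, 0, 0, 0, 0]'

```text
time: 5.27
eef_pos: [0.63, -0.0262, 0.0094]
orientation: [0.146, 1.573, -0.145]
contact_force: [-7.4, 0.8, 9.4]
grip_width: 0.793
```

>>> carry_out --motion '[0.002, -0.0004, 0, 0, 0, 0, 0.004, -0.0008, 0, 0, 0, 0, 0.005, -0.001, 0, 0, 0, 0, 0.005, -0.001, 0, 0, 0, 0]'

```text
time: 5.6
eef_pos: [0.6299, -0.0261, 0.0093]
orientation: [0.146, 1.58, -0.144]
contact_force: [-12.1, 1.2, 13.7]
grip_width: 0.795
```

```bash
python3 - <<'E'
from h import *
import pickle
goal(.63,-.028,.009,-.186)
ims=[]
for n,(x0,y0) in dict(scene=(220,160),side=(222,130)).items():
    c=cam(n); im=c['pixels']
    ims.append(cv2.resize(im[y0:y0+135,x0:x0+150],None,fx=2.66,fy=2.66,interpolation=cv2.INTER_CUBIC))
cv2.imwrite('pics/c5.png',np.hstack(ims))
E
```

```text
t 5.6 pos [ 0.6299 -0.0261  0.0093] tool x [-0.014  0.003 -1.   ] jaw ang 1.3861 q [-0.14  0.64 -0.08  0.86  0.    0.04] F [-12.1   1.2  13.7] w 0.795
shift [ 0.0001 -0.0024 -0.0003]
turn 1 [-0.0018 -0.0091 -0.0008]
turn -1 [ 0.0143 -0.0028  1.9991]
```

View pics/c5.png

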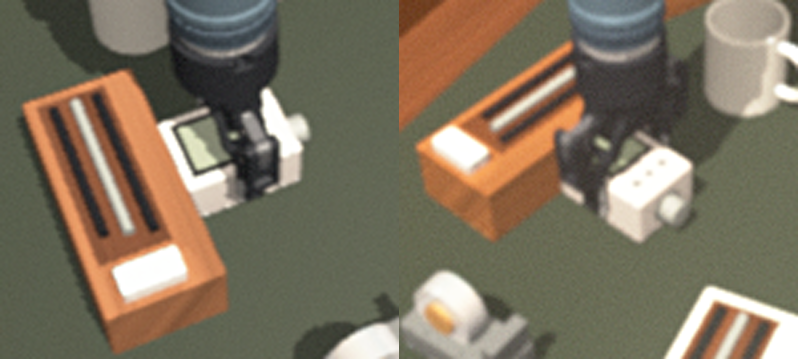

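>>> carry_out --motion '[0, 0, 0, 0, 0, 0, 0, 0, 0, 0, 0, 0, 0, 0, 0, 0, 0, 0, 0, 0, 0, 0, 0, 0, 0, 0, 0, 0, 0, 0]' --fingers -1

```text
time: 6.12
eef_pos: [0.6303, -0.0262, 0.0091]
orientation: [0.146, 1.58, -0.144]
contact_force: [-0.4, -0.7, 0.4]
grip_width: 0.996
```

>>> carry_out --motion '[0, 0, 0.012, -0.002, -0.009, 0, 0, 0, 0.04, -0.002, -0.009, 0, 0, 0, 0.08, -0.002, -0.009, 0, 0, 0, 0.12, -0.002, -0.009, 0, -0.03, 0.006, 0.12, -0.002, -0.009, 0, -0.07, 0.013, 0.12, -0.002, -0.009, 0, -0.1, 0.018, 0.12, -0.002, -0.009, 0, -0.124, 0.023, 0.12, -0.002, -0.009, 0, -0.124, 0.023, 0.12, -0.002, -0.009, 0]'

```text
time: 6.87
eef_pos: [0.5265, -0.0068, 0.1053]
orientation: [0.145, 1.569, -0.145]
contact_force: [-0.4, -0.5, 0.4]
grip_width: 1.001
```

```bash
python3 - <<'E'
from h import *
import pickle
goal(.531,-.008,.012,-.186)
c=cam('wrist','w6.png'); pickle.dump(c,open('w6.pkl','wb'))
for n in('scene','side'): pickle.dump(cam(n),open(n+'6.pkl','wb'))
E
```

```text
t 6.8667 pos [ 0.5265 -0.0068  0.1053] tool x [-0.003  0.    -1.   ] jaw ang 1.3866 q [-0.13  0.36 -0.29  0.93 -0.    0.05] F [-0.4 -0.5  0.4] w 1.001
shift [ 0.0057 -0.0016 -0.1166]
turn 1 [-0.0001 -0.0019 -0.0012]
turn -1 [ 3.0000e-03 -2.0000e-04  1.9988e+00]
```

View pics/w6.png

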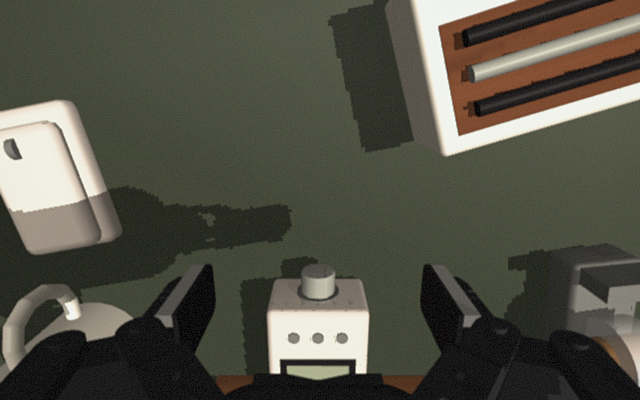

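The timer is standing released. The plunger is at wrist pixel (318,270), centred between the jaws, and the white look-alike is well clear on the right.

```bash
python3 - <<'E'
from h import *
import pickle
c=pickle.load(open('w6.pkl','rb'))
print('plunger top end',ray(c,[(318.5,265)],.037)); P=ray(c,[(269,283),(368,280)],.05);print(P, np.arctan2(*(P[1]-P[0])[[1,0]])-np.pi/2)
E
```

```text
plunger top end [[ 0.55968567 -0.01140552  0.037     ]]
[[ 0.55972886 -0.04298783  0.05      ]
 [ 0.56897449  0.01830775  0.05      ]] -0.1497083594143631
```

>>> carry_out --motion '[0, -0.001, -0.02, 0, -0.002, -0.001, 0, -0.001, -0.04, 0, -0.002, -0.001, 0, -0.001, -0.04, 0, -0.002, -0.001, 0, -0.001, -0.04, 0, -0.002, -0.001, 0, -0.001, -0.04, 0, -0.002, -0.001, 0, -0.001, -0.04, 0, -0.002, -0.001, 0, -0.001, -0.04, 0, -0.002, -0.001, 0, -0.001, -0.04, 0, -0.002, -0.001]' --fingers 1

```text
time: 7.68
eef_pos: [0.5328, -0.0088, 0.0746]
orientation: [0.146, 1.558, -0.146]
contact_force: [-0.1, 0.5, -0.5]
grip_width: -0.002
```

>>> carry_out --motion '[0, 0.002, -0.025, 0, 0.005, 0, 0, 0.002, -0.05, 0, 0.005, 0, 0, 0.002, -0.07, 0, 0.005, 0, 0, 0.002, -0.078, 0, 0.005, 0, 0, 0.002, -0.078, 0, 0.005, 0, 0, 0.002, -0.078, 0, 0.005, 0]'

```text
time: 8.18
eef_pos: [0.5329, -0.0072, 0.0126]
orientation: [0.145, 1.566, -0.147]
contact_force: [-0.2, -0.2, 0.7]
grip_width: -0.004
```

```bash
python3 - <<'E'
from h import *
goal(.556,-.012,.012,-.186)
ims=[]
for n,(x0,y0) in dict(scene=(220,160),side=(250,130)).items():
    c=cam(n); im=c['pixels']
    ims.append(cv2.resize(im[y0:y0+135,x0:x0+150],None,fx=2.66,fy=2.66,interpolation=cv2.INTER_CUBIC))
cv2.imwrite('pics/c7.png',np.hstack(ims))
E
```

```text
t 8.1833 pos [ 0.5329 -0.0072  0.0126] tool x [-0.001 -0.001 -1.   ] jaw ang 1.3846 q [-0.13  0.47 -0.39  0.71 -0.    0.05] F [-0.2 -0.2  0.7] w -0.004
shift [ 0.0289 -0.006  -0.0007]
turn 1 [ 0.0007 -0.0003  0.0002]
turn -1 [-5.0000e-04 -1.1000e-03 -1.9998e+00]
```

View pics/c7.png

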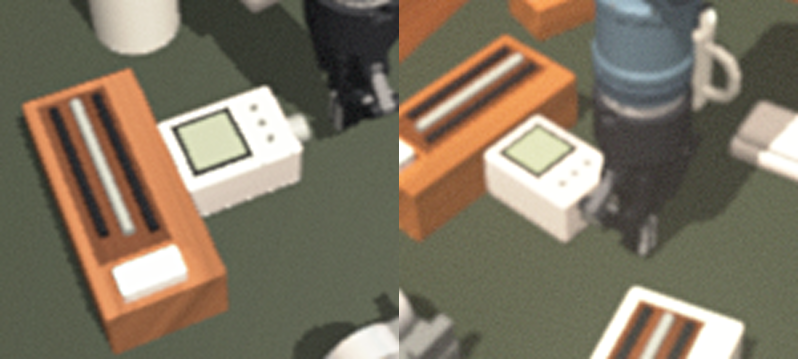

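The timer is flush with the organiser, and the shut fingers stand in front of the plunger with a gap. Next I press along the face normal.

>>> carry_out --motion '[0.005, -0.001, 0, 0, 0, 0, 0.01, -0.0019, 0, 0, 0, 0, 0.015, -0.0028, 0, 0, 0, 0, 0.02, -0.0037, 0, 0, 0, 0, 0.025, -0.0047, 0, 0, 0, 0, 0.025, -0.0047, 0, 0, 0, 0]'

```text
time: 8.78
eef_pos: [0.5553, -0.0114, 0.0136]
orientation: [0.145, 1.563, -0.147]
contact_force: [0.5, -0.5, -0.4]
grip_width: -0.001
```

>>> carry_out --motion '[0.003, -0.0006, 0, 0, 0, 0, 0.006, -0.0011, 0, 0, 0, 0, 0.008, -0.0015, 0, 0, 0, 0, 0.008, -0.0015, 0, 0, 0, 0]'

```text
time: 9.12
eef_pos: [0.5591, -0.0121, 0.0129]
orientation: [0.146, 1.568, -0.147]
contact_force: [-4.2, 0.6, 3.5]
grip_width: 0.0
```

>>> carry_out --motion '[0.003, -0.0006, 0, 0, 0, 0, 0.006, -0.0011, 0, 0, 0, 0, 0.009, -0.0017, 0, 0, 0, 0, 0.012, -0.0022, 0, 0, 0, 0, 0.012, -0.0022, 0, 0, 0, 0]'

```text
time: 9.53
eef_pos: [0.566, -0.0134, 0.0122]
orientation: [0.146, 1.573, -0.147]
contact_force: [-6.0, 0.8, 4.3]
grip_width: -0.004
```

>>> carry_out --motion '[0.003, -0.0006, 0, 0, 0, 0, 0.006, -0.0011, 0, 0, 0, 0, 0.007, -0.0013, 0, 0, 0, 0, 0.007, -0.0013, 0, 0, 0, 0]'

```text
time: 9.87
eef_pos: [0.5688, -0.014, 0.0114]
orientation: [0.146, 1.579, -0.146]
contact_force: [-6.2, 0.7, 4.3]
grip_width: 0.002
```

>>> carry_out --motion '[0.003, -0.0006, 0.001, 0, -0.003, 0, 0.006, -0.0011, 0.001, 0, -0.005, 0, 0.008, -0.0015, 0.001, 0, -0.005, 0, 0.008, -0.0015, 0.001, 0, -0.005, 0]'

```text
time: 10.2
eef_pos: [0.5691, -0.014, 0.0109]
orientation: [0.147, 1.582, -0.145]
contact_force: [-13.1, 1.7, 8.7]
grip_width: -0.002
```

>>> carry_out --motion '[0.003, -0.0006, 0.001, 0, -0.004, 0, 0.006, -0.0011, 0.001, 0, -0.004, 0, 0.008, -0.0015, 0.001, 0, -0.004, 0, 0.008, -0.0015, 0.001, 0, -0.004, 0]'

```text
time: 10.53
eef_pos: [0.569, -0.0139, 0.0105]
orientation: [0.148, 1.588, -0.143]
contact_force: [-14.5, 4.1, 10.6]
grip_width: -0.001
```

>>> carry_out --motion '[0.006, -0.0011, 0.001, 0, -0.006, 0, 0.012, -0.0022, 0.002, 0, -0.008, 0, 0.014, -0.0026, 0.002, 0, -0.008, 0, 0.014, -0.0026, 0.002, 0, -0.008, 0]'

```text
time: 10.87
eef_pos: [0.5689, -0.0139, 0.01]
orientation: [0.15, 1.596, -0.141]
contact_force: [-23.7, 3.8, 13.0]
grip_width: 0.001
```

>>> carry_out --motion '[-0.01, 0.0019, 0, 0, -0.012, 0, -0.03, 0.0056, 0, 0, -0.012, 0, -0.06, 0.011, 0, 0, -0.012, 0, -0.06, 0.011, 0.04, 0, -0.012, 0, -0.06, 0.011, 0.09, 0, -0.012, 0, -0.06, 0.011, 0.14, 0, -0.012, 0, -0.06, 0.011, 0.14, 0, -0.012, 0]'

```text
time: 11.45
eef_pos: [0.527, -0.0059, 0.1301]
orientation: [0.15, 1.563, -0.139]
contact_force: [1.4, 0.6, 1.0]
grip_width: -0.001
```

```bash
python3 - <<'E'
from h import *
import pickle
goal(.556,-.012,.012,-.186)
ims=[]
for n,(x0,y0) in dict(scene=(225,150),side=(270,140),wrist=(240,210)).items():
    c=cam(n); pickle.dump(c,open(n+'8.pkl','wb')); im=c['pixels']
    if n=='wrist': ims.append(cv2.resize(im[150:400,200:440],(264,275))); continue
    ims.append(cv2.resize(im[y0:y0+80,x0+(70 if n=='scene' else 0):][:, :80],None,fx=3.3,fy=3.44,interpolation=cv2.INTER_CUBIC)[:275])
cv2.imwrite('pics/c8.png',np.hstack(ims))
E
```

```text
t 11.45 pos [ 0.527  -0.0059  0.1301] tool x [ 0.004  0.007 -1.   ] jaw ang 1.3864 q [-0.14  0.33 -0.26  0.98  0.01  0.05] F [1.4 0.6 1. ] w -0.001
shift [ 0.0362 -0.0077 -0.1476]
turn 1 [-0.0042  0.0024 -0.001 ]
turn -1 [-0.0038 -0.0065  1.999 ]
```

View pics/c8.png

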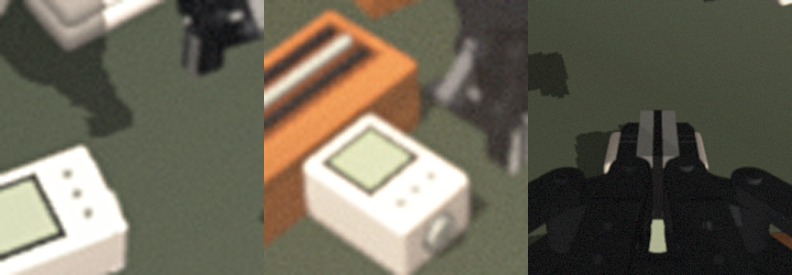

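The plunger is nearly flush with the front. The side crop shows it as a short disc at about (437,232). I'll lift away and check squareness at the joint.

>>> carry_out --motion '[-0.04, 0, 0.03, 0, 0, 0, -0.08, 0, 0.06, 0, 0, 0, -0.1, 0, 0.09, 0, 0, 0, -0.1, 0, 0.09, 0, 0, 0, -0.1, 0, 0.09, 0, 0, 0]'

```text
time: 12.02
eef_pos: [0.4424, -0.0054, 0.1948]
orientation: [0.151, 1.573, -0.14]
contact_force: [1.2, -0.1, -0.7]
grip_width: -0.002
```

```bash
python3 - <<'E'
from h import *
import pickle
C={n:cam(n) for n in('scene','side')}
s=C['scene']['pixels'][160:260,220:345]; d=C['side']['pixels'][130:230,225:370]
cv2.imwrite('pics/c9.png',np.hstack([cv2.resize(s,None,fx=2.9,fy=4,interpolation=cv2.INTER_CUBIC),cv2.resize(d,None,fx=2.9,fy=4,interpolation=cv2.INTER_CUBIC)]))
for n in C:
    im0=pickle.load(open(n+'0.pkl','rb'))['pixels'].astype(int); df=np.abs(C[n]['pixels'].astype(int)-im0).max(2)
    for nm,(x,y) in dict(scene=dict(mug=(268,155),mouse=(325,148),tape=(360,298)),side=dict(mug=(353,150),mouse=(398,185),tape=(247,255)))[n].items():
        print(n,nm,'changed px',(df[y-30:y+30,x-30:x+30]>50).mean().round(3))
    pickle.dump(C[n],open(n+'9.pkl','wb'))
E
```

```text
scene mug changed px 0.0
scene mouse changed px 0.092
scene tape changed px 0.0
side mug changed px 0.086
side mouse changed px 0.193
side tape changed px 0.0
```

View pics/c9.png

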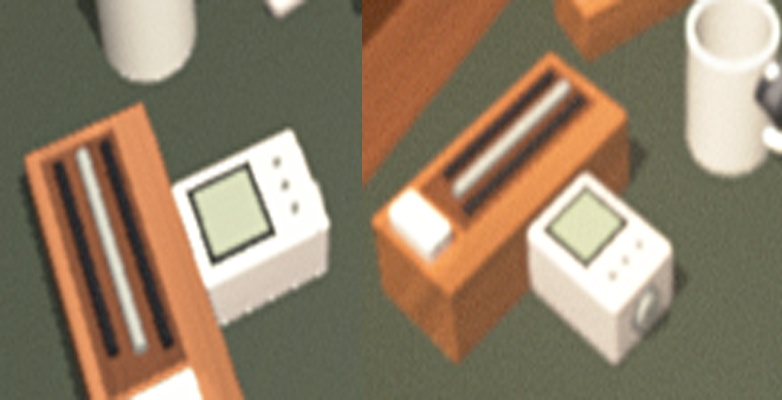

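```bash
python3 - <<'E'
from h import *
import pickle
c=pickle.load(open('side9.pkl','rb'))
f=lambda L,o,x0:np.array([((x-o)/2.9+x0,y/4+130) for x,y in L])
P=ray(c,f([(528,230),(588,174),(672,243),(614,309)],362,225),.05)[:,:2]
e=np.roll(P,-1,0)-P; print(P.round(4).tolist(),np.linalg.norm(e,axis=1).round(4),(np.arctan2(e[:,1],e[:,0])+np.array([np.pi/2,-np.pi,-np.pi/2,0])).round(3))
Q=ray(c,f([(459,283),(627,112)],362,225),.06)[:,:2]  # organiser front-top edge
P0=ray(c,f([(459,360)],362,225),0); print('org front',Q.round(4).tolist(),P0.round(4))
d=(Q[1]-Q[0])/np.linalg.norm(Q[1]-Q[0]); n=np.array([d[1],-d[0]]); print('org yaw',np.arctan2(-d[0],d[1]) , 'back corners dist',((P[:2]-Q[0])@n).round(4), 'front', ((P[2:]-Q[0])@n).round(4))
# plunger: tip centre
print(proj(c,[[.569,-.014,.025]]))
E
```

```text
[[0.6827, -0.0031], [0.6677, -0.0665], [0.5804, -0.0513], [0.5919, 0.0151]] [0.0652 0.0886 0.0673 0.0926] [-0.232 -0.173 -0.172 -0.198]
org front [[0.6975, 0.0659], [0.6634, -0.1197]] [[0.7015 0.071  0.    ]]
org yaw 2.960256685931598 back corners dist [0.0021 0.0054] front [0.094  0.0946]
[[327.81573043 210.65426436]]
```

```bash
python3 -c "
from h import *
print(status.sense()['contact_force']); print(ticket.close_job())"
```

```text
[0.22242942 0.05280256 0.59674595]
the job is handed in; nothing more can be done
None
```

The timer now stands flush against the large wooden organiser with its plunger pressed in. I handed the job in at about 12 s of the 38 s allowed, with the arm clear of everything.

I gripped the timer lightly by its sides, pressed slightly down so it would not lift, and slid it about 67 mm while turning it square. It stopped when its back met the organiser. I then let go and pushed the plunger with the shut fingers along the organiser's face normal. It moved about 10 mm and then stayed put as the push rose to about 24 N.

**Last checks:**
- **Squareness:** the timer's front corners measured 94.0 and 94.6 mm from the organiser's face, against a body length of 95 mm.
- **Disagreement:** the back corners, picked by hand where the two meet, read 2 to 5 mm off the face, and the back-edge angle read 0.05 rad off. I put this down to picking pixels on rounded edges that were hard to see; the crops show no gap.
- **Plunger:** it shows as a short stub in the last pictures. I had no direct reading of its travel; the hard stop is the evidence that it is fully in.
- **Bystanders:** the tape dispenser showed no change in either view, and the mug none in the scene view. The mug in the side view and the mouse in both views showed changed pixels (9–19%). The arm was in front of the mug in the side view, and its cover or shadow most likely explains the mouse too. I did not separately measure whether the mouse had moved, but the tool never came near it at desk height.

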